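Turn a coffee tin to the label scanner and clamp it

TASK

Draw back the slide jaw of the scan stand, take the labelled coffee tin from the row on the bar mat and stand it upright on the stand's pad, against the vee, turned so that its label squarely faces the scanner window. Then slide the jaw up snug against the tin, so that it stays clamped there with the label still facing the window. Keep the tin upright throughout and leave the other things on the counter where they stand.

Things in the scene. Friction and masses are not known exactly. Their poses are not given: they have to be found in the camera images.
- tin: Coffee tin: plain steel cylinder, 56 mm diameter, 110 mm tall, 0.22 kg, in the row on the mat. Only it has a paper label with black bars on part of its side (30 mm wide, 66 mm tall) and a black bar tab (26 x 12 mm, 5 mm tall) on its lid, running from the lid's centre to the rim right above the label. Origin: centre of underside; z up; x points from the axis to the label (along the tab).
- label (a point): Centre of the tin's label, on its side 28 mm from the axis, 52 mm above its underside.
- mat: Flat black bar mat, 300 x 115 x 4 mm, fixed. Origin: underside centre on the counter; x runs along its length. Tin, jar and canister stand on it (4 mm above the counter) in a row along x at -92, 0 and +92 mm, in any order.
- jar: Bystander in the row: amber jar with black lid, 48 mm diameter, 124 mm tall. Origin: underside centre.
- canister: Bystander in the row: squat steel canister with a wooden knobbed lid, 70 mm diameter, 77 mm tall plus 14 mm knob. Origin: underside centre.
- stand: Fixed scan stand, 8 mm base plate x -40..100, y -100..110 mm, plus a rail along y -50 to x -155. Grey scanner block at x -7..67, y 33..108 mm, 106 mm tall, its window looking to stand -y at the pad. Aluminium vee on the pad's +x side, opening to -x; slide jaw on its -x side; both reach 44 mm above the counter. Origin: on the counter. The label should point along stand +y.
- pad (a point): Centre of the tin's place on the stand's base plate (8 mm above the counter, at stand x 30, y -50 mm): the tin's underside centre comes here when it touches both faces of the vee.
- window (a point): Centre of the scanner window's face, 66 mm above the counter, 83 mm from the pad centre along stand +y.
- jaw (a joint): Slide jaw, travel 0 to 0.050 m; grows as the jaw is drawn back along the stand's -x, away from the vee. It reads 0.020 when its flat face just touches a tin seated in the vee. Starts nearly shut, too narrow for the tin. It stays where it is left; sliding takes about 3 N.
- jaw_grip (a point): Grip point of the slide jaw: dark upright bar, 14 mm thick (stand x), 34 mm wide (stand y), top 64 mm above the counter. The point is in the bar's middle, 50 mm above the counter, 85 mm behind (stand -x) the jaw's face, and moves with the jaw. The carriage beneath is 18 mm high.
- tamper: Bystander: coffee tamper, 58 mm diameter base, 92 mm tall, standing on the counter nearer the robot. Origin: underside centre.
- pitcher: Bystander: steel milk pitcher, 76 mm diameter, 105 mm tall, handle at its own +y. Origin: underside centre.
- tumbler: Bystander: white tumbler, 62 mm diameter, 85 mm tall, just beyond the scan stand. Origin: underside centre.
- brush: Bystander: brush lying on the counter to the right side.
- lids: Bystander: stack of black cup lids, 90 mm diameter, 28 mm tall, to the left side.
- syrup: Bystander: amber bottle, 60 mm diameter, 190 mm tall, far to the left side.

How it is judged:
By the outcome, as a careful person would: the job done as asked, in the order asked, and still so for the second after the job is handed in, with the robot touching nothing.
It also fails if it takes over 61 s, if anything falls off the work surface, if the arm or the gripper's body presses on something with over 40 N, if the wrist force passes 120 N, or if a joint passes its speed limit or range.

ROBOT

A 6-joint arm with a two-finger parallel gripper is mounted at the origin on the work surface. World frame = base frame: x ahead of the robot, y to its left, z up, the work surface at z = 0. Lengths are in m, angles in rad, forces in N, time in s.
With the tool pointing down it reaches from about 0.375 to 0.975 m from the base axis. Payload 3.8 kg.
Tool frame: the origin (TCP) lies midway between the tips of the shut fingers; the grasp point (between the pads) lies 19 mm behind it; z points along the fingers, y is the line along which they close (so a half turn about z gives the same grasp; the last joint's range is limited). The gripper opens to 85 mm and grips with 20 to 120 N. Pads are 22 mm wide; open, the fingers measure 114 mm over their backs; the gripper's body (76 mm by 85 mm) begins 54 mm behind the grasp point. The pads swing forward as they close: fully open they stand 13 mm farther back than shut.
Start: joints at [1.126, 0.264, 1.604, -0, 1.274, -0.037], TCP at [0.268, 0.62, 0.231] pointing down, gripper open.
Joint ranges: [-2.63, 2.63], [-0.94, 2.18], [0.31, 2.57], [-1.31, 4.45], [0, 2.66], [-2.55, 2.55]. Speed limits (rad/s): [2.57, 2.57, 3.14, 3.14, 3.14, 3.14].

INTERFACE

Orientations are given as a rotation vector (axis times angle).
In Python, from workcell import bot gives the robot as it stands.
- The arm moves only by the tool jog_arm, never from a script. Its argument "motion" is a list of rows, each a list of 5 numbers: the opening, from -1 (shut) to 1 (fully open), then the shift along the tool's x, y, z in mm, then the turn about the tool's z in degrees. In form: [[claw, x, y, z, twist], ...]. A call has 1 to 10 rows; each row shifts and turns the commanded pose from where the row before left it, along the tool's axes as they then stand; what a row does not reach is not made up. A row lasts 1/12 s, in which the tool goes at most 41.7 mm and 7.16 degrees, less where a joint would pass 70% of its speed; a pose out of reach is approached as far as the arm can. A call with a gripper value outside its range is refused whole. The fingers move at their own pace and stop on an object; "force" is the grip in N (left out, the last holds). Time passes only in rows, so rows that do not move let the fingers close. It gives the time, the measured TCP pose, the force, the opening and the grip force at its end, in the units of the state.
- bot.read_state(): the state, without advancing time (a new reading comes with each control period).
- bot.read_camera(name): name is "scene" or "top" or "wrist"; returns (picture, depth): 420x560x3 uint8, red, green, blue; 420x560 float32, m along the optical axis (not along the pixel's ray), 0 where there is no reading.
- bot.get_calibration(name): a dict with "vfov" (degrees; the focal length in pixels is half the picture's height over the tangent of half this angle, whatever the lens; pixels are square), "cx", "cy" (the principal point, pixels), "rvec" (rotation vector, rad) and "tvec" (3), from world to camera coordinates, as OpenCV has them; the wrist camera has in their place "tool_from_camera" (4x4, takes a point from camera to tool coordinates, whose origin is the TCP and whose axes are the flange's). Camera axes: x right, y down, z forward; pixel columns grow to the right and rows downward; lengths in m; the calibration is good to about 2 mm. A picture is of the moment at which its call begins: read the wrist's pose just before it. get_calibration takes no time and is no camera call.
- bot.finish_job(): hands the job in; it is judged then, once.
The state is a dict: "time": time; "q": joint angles; "joint_vel": joint speeds; "joint_torque": joint torques, N m; "tool_pos": TCP position; "tcp_rot": TCP orientation; "wrist_force": force on the tool from outside, world axes, zero at the start; "torque": the same for the moment, N m; "width": opening from 0.0 (shut) to 1.0 (fully open); "grip_force": force on a finger pad.
Only numpy, scipy, OpenCV 4.12 (cv2) and the standard library are available. Lean on these libraries where they do the work, as an engineer would, in place of code of your own. Each camera call takes 0.05 s, during which the arm holds its last target. There are 200 camera calls.

## Working session

There is one attempt and no reset: what is moved stays moved. The work goes in short steps, Python scripts to look and compute and a tool call to move; the robot and the scene stay as the last step left them, time stands still between calls to the robot, and variables do not carry over. Pictures are saved under pics/ and viewed, at most 10 in all, crops included, and the job is handed in when it is done.

Besides the shell and the picture viewer there is one more tool, called after "Call:" as a command line: name --pt "numbers of a row" for each row, then --argument value for the rest. jog_arm: Moves the arm, as the interface text tells. Its arguments: {"type":"object","properties":{"motion":{"type":"array"},"force":{"type":"number"}},"required":["motion"]}

```bash
mkdir -p pics; ls; cat > h.py <<'E'
import numpy as np, cv2
from workcell import bot
from scipy.spatial.transform import Rotation as R
def grab(name):
    s=bot.read_state(); p,d=bot.read_camera(name); c=bot.get_calibration(name)
    f=210/np.tan(np.radians(c['vfov'])/2)
    if 'rvec' in c:
        Rm=R.from_rotvec(np.ravel(c['rvec'])).as_matrix(); T=np.eye(4); T[:3,:3]=Rm.T; T[:3,3]=-Rm.T@np.ravel(c['tvec'])
    else:
        W=np.eye(4); W[:3,:3]=R.from_rotvec(s['tcp_rot']).as_matrix(); W[:3,3]=s['tool_pos']; T=W@np.array(c['tool_from_camera'])
    v,u=np.mgrid[0:420,0:560]
    P=np.stack([(u-c['cx'])/f*d,(v-c['cy'])/f*d,d],-1)@T[:3,:3].T+T[:3,3]
    P[d==0]=np.nan
    return p,P,T
def save(n,p,s=1): cv2.imwrite('pics/'+n+'.png',cv2.resize(p[...,::-1],None,fx=s,fy=s,interpolation=cv2.INTER_CUBIC))
E
python3 - <<'E'
from h import *
s=bot.read_state();print(s)
p,P,T=grab('top');save('top',p,1.4);np.save('top.npy',P)
p2,P2,T2=grab('scene');save('scene',p2);np.save('scene.npy',P2)
print(T[:3,3],T2[:3,3]); print({k:bot.get_calibration('top')[k] for k in bot.get_calibration('top')})
print(bot.get_calibration('wrist'))
E
```

```text
pics
{'time': 0.0, 'q': array([ 1.12608005e+00,  2.64769057e-01,  1.60539086e+00, -9.22714343e-06,
        1.27372165e+00, -3.69212503e-02]), 'joint_vel': array([-1.80501891e-03, -9.31340680e-04, -4.47837330e-04, -1.97405718e-04,
        6.57275279e-04, -7.46219368e-05]), 'joint_torque': array([ 1.25899274e-03, -5.15115452e+01, -3.67313290e+01,  2.93119165e-04,
        1.26072703e-02, -9.83839527e-06]), 'tool_pos': array([0.26739149, 0.61896535, 0.22994223]), 'tcp_rot': array([-0.6360203 , -3.07598675,  0.00349437]), 'wrist_force': array([-1.40263774,  1.00057325, -0.8291672 ]), 'torque': array([-0.01288099,  0.00390859, -0.03264514]), 'grip_force': 0.0, 'width': 1.0026742755609304}
[0.44227977 0.02355688 1.65243541] [ 1.58424495 -0.44645171  0.86384382]
{'vfov': 51.71851560616685, 'cx': 268.56748050363774, 'cy': 205.68700438391858, 'rvec': array([ 2.16832209, -2.19465625,  0.0490203 ]), 'tvec': array([0.05763028, 0.54347341, 1.62111829])}
{'vfov': 65.4723539696214, 'cx': 278.00174410560936, 'cy': 212.58760974020547, 'tool_from_camera': array([[ 1.04006089e-03, -9.64136083e-01, -2.65406353e-01,
         6.70496090e-02],
       [ 9.99998770e-01,  6.91142017e-04,  1.40804715e-03,
        -1.24109078e-03],
       [-1.17411558e-03, -2.65407491e-01,  9.64135615e-01,
        -1.42980059e-01],
       [ 0.00000000e+00,  0.00000000e+00,  0.00000000e+00,
         1.00000000e+00]])}
```

View pics/top.png

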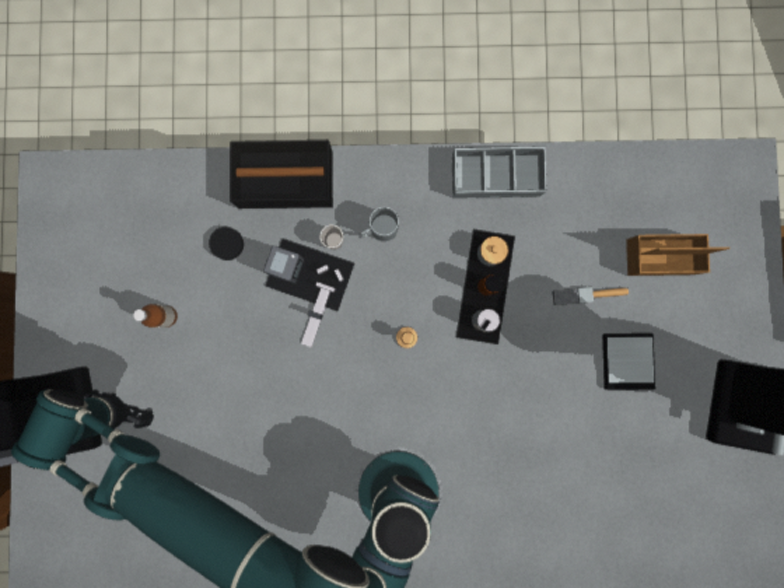

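The top view shows the stand near (310,280), with the scanner block at its left and the rail running down to (310,340). The tin with its tab is at (487,320), the jar at (487,285) and the canister at (494,250).

```bash
python3 - <<'E'
from h import *
p=cv2.imread('pics/top.png')
a=cv2.resize(p[225:355,255:365],None,fx=4.4,fy=4.4,interpolation=cv2.INTER_CUBIC)[:560,:400]
b=cv2.resize(p[290:350,450:520],None,fx=5.6,fy=5.6,interpolation=cv2.INTER_CUBIC)
c=np.zeros((572,800,3),np.uint8);c[:a.shape[0],:400]=a[:,:400];c[:b.shape[0],405:405+b.shape[1]]=b
cv2.imwrite('pics/c.png',c)
P=np.load('top.npy')
# height-based positions
def blob(u,v,r,zlo,zhi):
    q=P[v-r:v+r+1,u-r:u+r+1].reshape(-1,3);q=q[(q[:,2]>zlo)&(q[:,2]<zhi)];return len(q),np.round((q.max(0)+q.min(0))/2,4),np.round(q.mean(0),4)
print('tin',blob(348,229,22,.1,.13)); print('scanner',blob(202,188,25,.095,.12))
print('mat z',P[215,335],'bar',P[240:248,215:226,2].round(3))
for n,(lo,hi,(u,v,w,h)) in {'scan':(.09,.12,(180,165,60,50)),'mat':(.002,.008,(318,155,60,100)),'baseplate':(.006,.012,(180,160,90,70))}.items():
    S=P[v:v+h,u:u+w].reshape(-1,3);S=S[(S[:,2]>lo)&(S[:,2]<hi)]
    r=cv2.minAreaRect((S[:,:2]*1000).astype(np.float32));print(n,len(S),r)
E
```

```text
tin (211, array([ 0.4804, -0.2331,  0.1159]), array([ 0.4605, -0.2324,  0.114 ]))
scanner (424, array([0.6077, 0.2944, 0.1063]), array([0.6074, 0.2936, 0.1058]))
mat z [ 5.06518353e-01 -2.01180435e-01 -3.74515222e-04] bar [[-0.002 -0.004  0.012  0.009  0.019  0.011  0.008  0.007  0.011  0.013
   0.004]
 [ 0.001  0.009  0.011  0.008  0.004  0.012  0.008  0.01   0.01  -0.
   0.001]
 [-0.006  0.008  0.006  0.016  0.012  0.001  0.002  0.008  0.009 -0.
  -0.006]
 [-0.001  0.005  0.012  0.002  0.007  0.009  0.013  0.012  0.004 -0.006
   0.002]
 [ 0.004  0.006  0.007  0.015  0.006  0.007  0.012  0.014  0.009 -0.004
  -0.003]
 [ 0.003  0.007  0.013  0.001  0.008  0.002  0.012  0.004 -0.001  0.001
   0.002]
 [ 0.006  0.006  0.002  0.002  0.003  0.01   0.003  0.007 -0.003 -0.003
   0.   ]
 [-0.001  0.012  0.001 -0.001  0.002  0.003  0.008  0.012  0.001 -0.002
   0.001]]
scan 433 ((607.6817016601562, 293.88653564453125), (76.48645782470703, 73.32119750976562), 71.02547454833984)
mat 1812 ((546.968017578125, -249.1614227294922), (225.30189514160156, 378.60626220703125), 88.85453796386719)
baseplate 1003 ((590.5533447265625, 219.99383544921875), (341.91064453125, 264.898193359375), 89.31620025634766)
```

View pics/c.png

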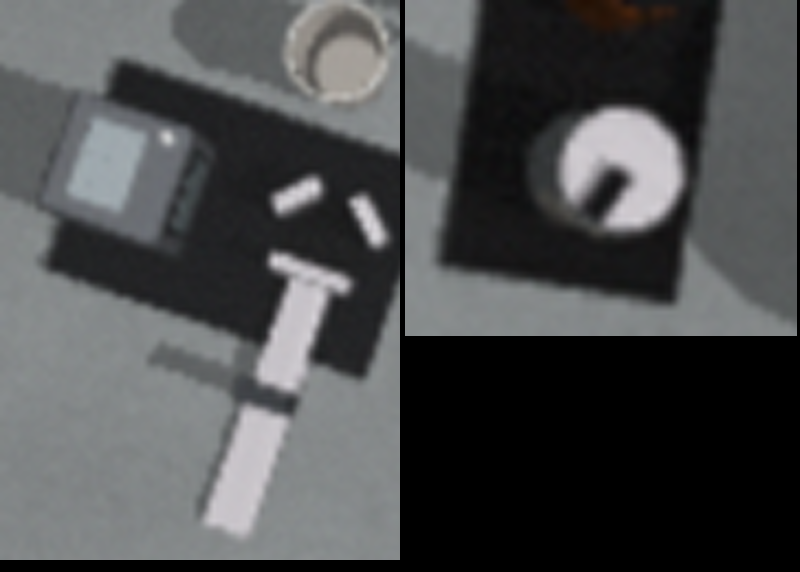

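The crop shows the base-plate corners at (118,62), (45,265) and (365,377), the grip bar at (265,397), and the vee pieces at (297,195) and (368,220). The tin lid is centred at (620,169), with its tab pointing to (597,213), down-left.

```bash
cat >> h.py <<'E'
def ray(name_T,c,u,v,z):
    T=name_T; f=210/np.tan(np.radians(c['vfov'])/2)
    d=T[:3,:3]@np.array([(u-c['cx'])/f,(v-c['cy'])/f,1]); o=T[:3,3]
    return o+d*(z-o[2])/d[2]
def camT(c,s=None):
    T=np.eye(4)
    if 'rvec' in c:
        Rm=R.from_rotvec(np.ravel(c['rvec'])).as_matrix(); T[:3,:3]=Rm.T; T[:3,3]=-Rm.T@np.ravel(c['tvec']); return T
    T[:3,:3]=R.from_rotvec(s['tcp_rot']).as_matrix(); T[:3,3]=s['tool_pos']; return T@np.array(c['tool_from_camera'])
E
python3 - <<'E'
from h import *
c=bot.get_calibration('top');T=camT(c)
A=lambda x,y,z:ray(T,c,(255+x/4.4)/1.4-.36,(225+y/4.4)/1.4-.36,z)[:2]
B=lambda x,y,z:ray(T,c,(450+(x-405)/5.6)/1.4-.36,(290+y/5.6)/1.4-.36,z)[:2]
w=[A(118,62,.008),A(45,265,.008),A(365,377,.008),A(399,155,.008) ]
st=np.array([[.1,.11],[-.04,.11],[-.04,-.1]]);W=np.array(w[:3])
X=st-st.mean(0);Y=W-W.mean(0);yaw=np.arctan2((X[:,0]*Y[:,1]-X[:,1]*Y[:,0]).sum(),(X*Y).sum())
Rz=np.array([[np.cos(yaw),-np.sin(yaw)],[np.sin(yaw),np.cos(yaw)]]);o=W.mean(0)-Rz@st.mean(0)
print('yaw',np.degrees(yaw),'o',o,'res',(st@Rz.T+o-W)*1e3)
print('pad',o+Rz@[.03,-.05],'scanner pred',o+Rz@[.03,.0705])
g=A(265,397,.064);print('bar',g,'in stand',Rz.T@(g-o))
for q in [(297,195),(368,220)]:print('vee stand',Rz.T@(A(*q,.044)-o))
t=B(620,169,.114);e=B(597,213,.119);print('tin',t,'tab',e,'ang',np.degrees(np.arctan2(*(e-B(621,167,.119))[::-1])))
m1=B(440,265,.004);m2=B(676,301,.004);print('mat yaw edge',m1,m2)
s=bot.read_state();print(R.from_rotvec(s['tcp_rot']).as_matrix().round(3))
E
```

```text
yaw -19.302266717712886 o [0.55596845 0.23776889] res [[ 3.28263072 -0.38934188]
 [-2.80861756  0.29541545]
 [-0.47401316  0.09392643]]
pad [0.5677545  0.18066294] scanner pred [0.60758598 0.29438938]
bar [0.47296137 0.21173506] in stand [-0.06973555 -0.05200854]
vee stand [ 0.05171124 -0.02823074]
vee stand [ 0.05103737 -0.07398916]
tin [ 0.45431468 -0.23221131] tab [ 0.43466314 -0.22062945] ang 151.3146020718756
mat yaw edge [ 0.40991261 -0.16281126] [ 0.39134935 -0.27594334]
[[-0.918  0.397 -0.001]
 [ 0.397  0.918 -0.002]
 [ 0.    -0.002 -1.   ]]
```

View pics/scene.png

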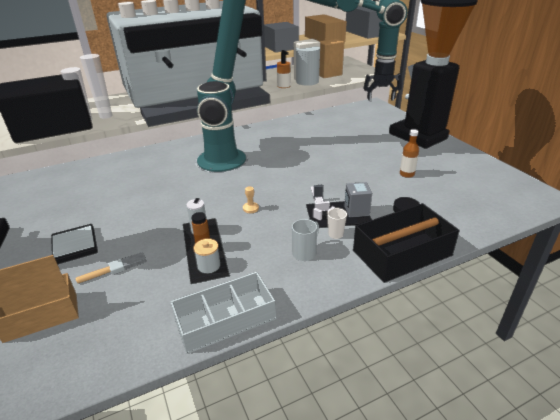

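The tin is the labelled one at the near end of the row, and the scene view confirms the layout (jaw bar at about (318,192)). Next I move above the jaw bar.

Call:
jog_arm --pt "0.2 -32 -26 0 0" --pt "0.2 -32 -26 0 0" --pt "0.2 -32 -26 0 0" --pt "0.2 -32 -26 0 0" --pt "0.2 -32 -26 0 0" --pt "0.2 -32 -26 0 0" --pt "0.2 -32 -26 0 0" --pt "0.2 -32 -26 0 0" --pt "0.2 -32 -26 0 0" --pt "0.2 -32 -26 0 0"

```text
time: 0.93
tool_pos: [0.4585, 0.252, 0.2309]
tcp_rot: [-0.636, -3.076, 0.0]
wrist_force: [1.6, 0.5, -0.9]
width: 0.604
grip_force: 0.0
```

Call:
jog_arm --pt "0.2 -31 -32 0 0" --pt "0.2 0 0 5 7" --pt "0.2 0 0 5 7" --pt "0.2 0 0 5 7" --pt "0.2 0 0 5 7" --pt "0.2 0 0 5 7" --pt "0.2 0 0 5 7" --pt "0.2 0 0 5 7" --pt "0.2 0 0 5 7" --pt "0.2 0 0 5 7"

```text
time: 1.77
tool_pos: [0.4727, 0.2149, 0.1855]
tcp_rot: [-2.157, -2.284, 0.001]
wrist_force: [0.4, 0.5, 0.6]
width: 0.599
grip_force: 0.0
```

Call:
jog_arm --pt "0.2 0 0 5 7" --pt "0.2 0 0 5 7" --pt "0.2 0 0 5 7" --pt "0.2 0 0 5 2" --pt "0.2 0 0 0 0" --pt "0.2 0 0 0 0"

```text
time: 2.27
tool_pos: [0.4725, 0.2148, 0.1656]
tcp_rot: [-2.562, -1.818, 0.002]
wrist_force: [0.2, -0.3, 0.2]
width: 0.605
grip_force: 0.0
```

```bash
cat >> h.py <<'E'
def xang(s): M=R.from_rotvec(s['tcp_rot']).as_matrix(); return np.degrees(np.arctan2(M[1,0],M[0,0])),M
def pix(c,T,p):
    f=210/np.tan(np.radians(c['vfov'])/2); q=T[:3,:3].T@(np.array(p)-T[:3,3]); return (c['cx']+f*q[0]/q[2],c['cy']+f*q[1]/q[2])
E
python3 - <<'E'
from h import *
s=bot.read_state();print(s['time'],s['tool_pos'],xang(s)[0],s['q'].round(2),s['width'])
p,P,T=grab('wrist');save('w1',p,1.4);np.save('w1.npy',P);np.save('w1T.npy',T)
E
```

```text
2.2667 [0.47249427 0.2148311  0.16561275] 70.71289421057429 [ 0.38  0.02  2.   -0.    1.12  0.72] 0.6047495814839594
```

View pics/w1.png

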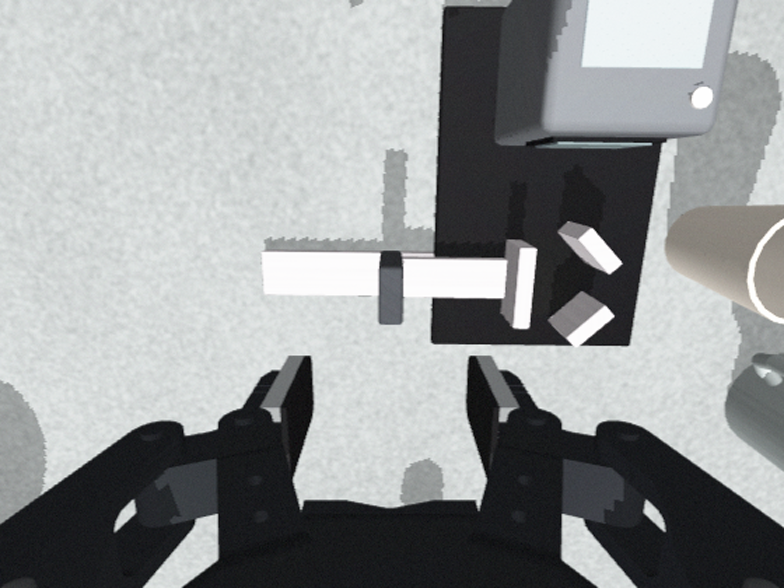

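The wrist view shows the bar top centred at (391,295), and plate corners at (432,344), (443,8) and (630,346).

```bash
python3 - <<'E'
from h import *
c=bot.get_calibration('wrist');T=np.load('w1T.npy');s=bot.read_state()
A=lambda x,y,z:ray(T,c,x/1.4-.14,y/1.4-.14,z)[:2]
W=np.array([A(432,344,.008),A(443,8,.008),A(630,346,.008)])
st=np.array([[-.04,-.1],[-.04,.11],[.1,-.1]])
X=st-st.mean(0);Y=W-W.mean(0);yaw=np.arctan2((X[:,0]*Y[:,1]-X[:,1]*Y[:,0]).sum(),(X*Y).sum())
Rz=np.array([[np.cos(yaw),-np.sin(yaw)],[np.sin(yaw),np.cos(yaw)]]);o=W.mean(0)-Rz@st.mean(0)
print('yaw',np.degrees(yaw),'o',o,'res',(st@Rz.T+o-W)*1e3)
print('pad',o+Rz@[.03,-.05])
g=A(391.5,295,.064);print('bar',g,'in stand',Rz.T@(g-o))
M=xang(s)[1];print('tool shift to bar',M.T@(np.r_[g,.035]-s['tool_pos'])*1e3)
f=A(528,328,.044),A(533,246,.044);print('jaw face corners stand',[Rz.T@(a-o) for a in f])
for q in [(600,245),(583,322)]: print('vee',Rz.T@(A(*q,.044)-o))
E
```

```text
yaw -19.623403717127236 o [0.55465115 0.23774754] res [[-0.67605238 -0.63105514]
 [ 0.17497763  1.17640464]
 [ 0.50107476 -0.54534949]]
pad [0.56611695 0.18057643]
bar [0.47368988 0.21482147] in stand [-0.06855966 -0.04878427]
tool shift to bar [  0.16611677   0.90257363 131.06860834]
jaw face corners stand [array([ 0.0150914 , -0.07442249]), array([ 0.01360115, -0.02405528])]
vee [ 0.05247021 -0.0231953 ]
vee [ 0.04820804 -0.07032397]
```

Call:
jog_arm --pt "0.2 0 1 30 0" --pt "0.2 0 0 30 0" --pt "0.2 0 0 30 0" --pt "0.2 0 0 21 0" --pt "0.2 0 0 20 0" --pt "-1 0 0 0 0" --pt "-1 0 0 0 0" --pt "-1 0 0 0 0" --pt "-1 0 0 0 0" --pt "-1 0 0 0 0" --force 40

```text
time: 3.15
tool_pos: [0.4749, 0.2152, 0.0367]
tcp_rot: [2.564, 1.815, 0.003]
wrist_force: [-0.9, -0.5, 0.5]
width: 0.158
grip_force: 41.3
```

Call:
jog_arm --pt "-1 0 0 0 0" --pt "-1 0 -5 0 0" --pt "-1 0 -8 0 0" --pt "-1 0 -8 0 0" --pt "-1 0 -8 0 0" --pt "-1 0 -5 0 0" --pt "-1 0 -3 0 0" --pt "-1 0 0 0 0" --pt "-1 0 0 0 0"

```text
time: 3.9
tool_pos: [0.439, 0.2282, 0.0366]
tcp_rot: [-2.563, -1.816, -0.003]
wrist_force: [-0.2, -0.5, 8.0]
width: 0.154
grip_force: 42.6
```

Call:
jog_arm --pt "0.2 0 0 0 0" --pt "0.2 0 0 0 0" --pt "0.2 0 0 0 0" --pt "0.2 0 0 0 0" --pt "0.2 0 0 15 0" --pt "0.2 0 0 -15 0" --pt "0.2 0 0 -30 0" --pt "0.2 0 0 -40 0" --pt "0.2 0 0 -40 0" --pt "0.2 0 0 -40 0"

```text
time: 4.73
tool_pos: [0.438, 0.2267, 0.1861]
tcp_rot: [-2.563, -1.816, 0.003]
wrist_force: [1.2, 0.9, -0.6]
width: 0.597
grip_force: 0.0
```

Call:
jog_arm --pt "1 -36 14 0 0" --pt "1 -36 14 0 0" --pt "1 -36 14 0 0" --pt "1 -36 14 0 0" --pt "1 -36 14 0 0" --pt "1 -36 14 0 0" --pt "1 -36 14 0 0" --pt "1 -36 14 0 0" --pt "1 -36 14 0 0" --pt "1 -36 14 0 0"

```text
time: 5.57
tool_pos: [0.4511, -0.1607, 0.185]
tcp_rot: [-2.563, -1.816, 0.0]
wrist_force: [0.5, 0.3, 0.2]
width: 1.002
grip_force: 0.0
```

Call:
jog_arm --pt "1 -36 14 0 0" --pt "1 -33 12 0 0" --pt "1 0 0 -5 -7" --pt "1 0 0 -5 -7" --pt "1 0 0 -5 -7" --pt "1 0 0 -5 -7" --pt "1 0 0 -5 -7" --pt "1 0 0 -5 -7" --pt "1 0 0 -5 -7" --pt "1 0 0 -5 -7"

```text
time: 6.4
tool_pos: [0.4531, -0.2324, 0.2248]
tcp_rot: [-1.402, -2.81, -0.0]
wrist_force: [0.2, 0.4, -0.3]
width: 1.003
grip_force: 0.0
```

Call:
jog_arm --pt "1 0 0 0 -7" --pt "1 0 0 0 -7" --pt "1 0 0 0 -7" --pt "1 0 0 0 -4" --pt "1 0 0 0 0" --pt "1 0 0 0 0"

```text
time: 6.9
tool_pos: [0.4532, -0.2325, 0.2248]
tcp_rot: [-0.773, -3.044, -0.001]
wrist_force: [-0.2, -0.2, -0.3]
width: 1.001
grip_force: 0.0
```

```bash
python3 - <<'E'
from h import *
s=bot.read_state();print(s['time'],s['tool_pos'],xang(s)[0],s['q'].round(2),s['width'])
p,P,T=grab('wrist');save('w2',p,1.4);np.save('w2.npy',P);np.save('w2T.npy',T)
E
```

```text
6.9 [ 0.45320778 -0.2324719   0.22479906] 151.5184534772085 [-0.52 -0.05  1.96  0.    1.23 -1.6 ] 1.0011343555081214
```

View pics/w2.png

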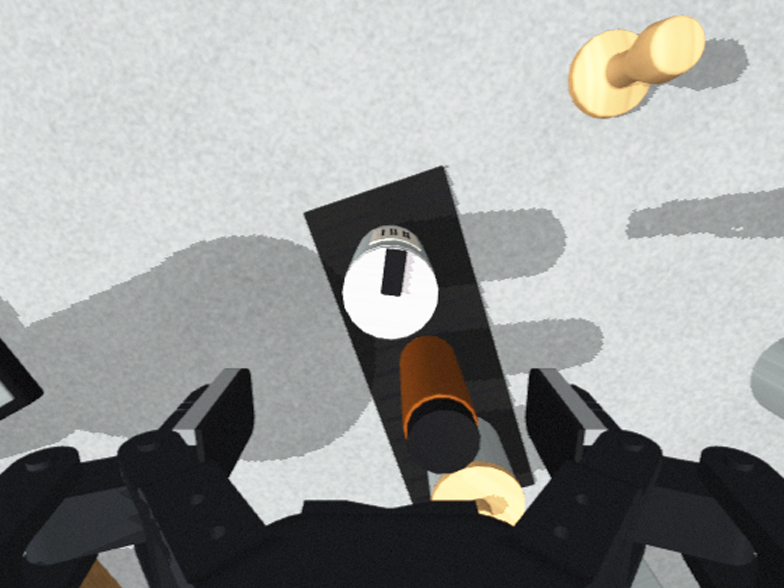

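The wrist view shows the lid centred at (390.5,292). The tab runs from (391,295) at the centre to (397,250) at the rim, with the label below it.

```bash
python3 - <<'E'
from h import *
c=bot.get_calibration('wrist');T=np.load('w2T.npy');s=bot.read_state()
A=lambda x,y,z:ray(T,c,x/1.4-.14,y/1.4-.14,z)[:2]
pts=np.array([A(390.5+47.5*np.cos(a),291.5+47.5*np.sin(a),.114) for a in np.arange(0,6.28,.1)])
t=(pts.max(0)+pts.min(0))/2;print('tin',t,np.ptp(pts,0))
a,b=A(391,295,.119),A(397,250,.119);print('tab ang',np.degrees(np.arctan2(*(b-a)[::-1])),np.linalg.norm(b-a), 'from centre',np.degrees(np.arctan2(*(b-t)[::-1])))
e=[((387,249),(381,293)),((407,251),(401,297))]
for q,r in e: d=A(*q,.119)-A(*r,.119);print(np.degrees(np.arctan2(*d[::-1])))
M=xang(s)[1];print('shift',M.T@(np.r_[t,.068]-s['tool_pos'])*1e3)
# refined by edge pixels
p=cv2.imread('pics/w2.png');cr=cv2.resize(p[220:345,330:450],None,fx=4.5,fy=4.5,interpolation=cv2.INTER_CUBIC);cv2.imwrite('pics/w2c.png',cr)
E
```

```text
tin [ 0.45295219 -0.23257477] [0.05592505 0.05488752]
tab ang 144.29013304761088 0.025757234042873157 from centre 143.73828078741846
143.79109889046688
144.78272952177144
shift [ 1.19361326e-01 -2.02877627e-01  1.56894791e+02]
```

View pics/w2c.png

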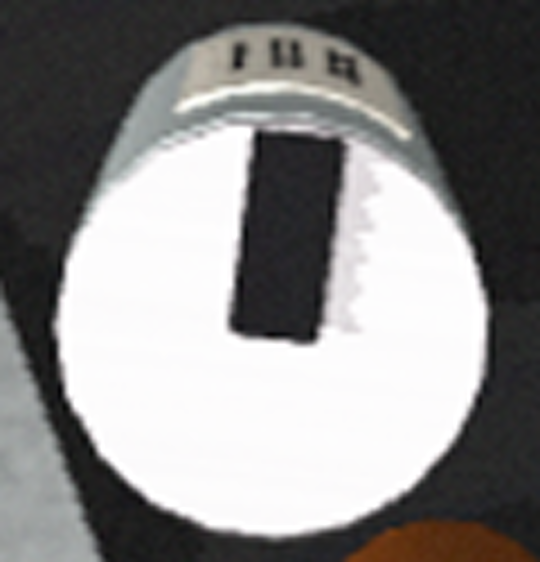

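Call:
jog_arm --pt "1 0 0 25 7" --pt "1 0 0 30 0" --pt "1 0 0 35 0" --pt "1 0 0 30 0" --pt "1 0 0 24 0" --pt "1 0 0 15 0" --pt "1 0 0 0 0" --pt "-1 0 0 0 0" --pt "-1 0 0 0 0" --pt "-1 0 0 0 0" --force 50

```text
time: 7.78
tool_pos: [0.4551, -0.2336, 0.0684]
tcp_rot: [0.954, 2.99, -0.001]
wrist_force: [0.8, -0.3, -1.0]
width: 0.642
grip_force: 53.0
```

Call:
jog_arm --pt "-1 0 0 0 0" --pt "-1 0 0 0 0" --pt "-1 0 0 0 0" --pt "-1 0 0 0 0"

```text
time: 8.12
tool_pos: [0.4551, -0.2336, 0.0682]
tcp_rot: [0.953, 2.989, -0.001]
wrist_force: [0.9, 0.3, 5.4]
width: 0.644
grip_force: 53.3
```

Call:
jog_arm --pt "-1 0 0 -10 0" --pt "-1 0 0 -20 0" --pt "-1 0 0 -25 0" --pt "-1 0 0 -25 0" --pt "-1 0 0 -25 0" --pt "-1 0 0 -15 0" --pt "-1 0 0 -10 0" --pt "-1 5 12 0 0" --pt "-1 8 20 0 0" --pt "-1 10 25 0 0"

```text
time: 8.95
tool_pos: [0.4667, -0.1723, 0.1953]
tcp_rot: [-0.957, -2.99, -0.0]
wrist_force: [1.0, -0.6, -2.3]
width: 0.643
grip_force: 53.4
```

Call:
jog_arm --pt "-1 9 25 0 0" --pt "-1 9 25 0 0" --pt "-1 9 25 0 0" --pt "-1 9 25 0 0" --pt "-1 9 25 0 0" --pt "-1 9 25 0 0" --pt "-1 9 25 0 0" --pt "-1 9 25 0 0" --pt "-1 9 25 0 0" --pt "-1 9 25 0 0"

```text
time: 9.78
tool_pos: [0.5375, 0.0849, 0.1944]
tcp_rot: [-0.953, -2.99, 0.002]
wrist_force: [-0.2, 0.3, -2.2]
width: 0.643
grip_force: 53.4
```

Call:
jog_arm --pt "-1 9 25 0 0" --pt "-1 9 25 0 0" --pt "-1 6 18 0 0" --pt "-1 3 10 0 0" --pt "-1 0 0 0 3" --pt "-1 0 0 0 7" --pt "-1 0 0 0 7" --pt "-1 0 0 0 7" --pt "-1 0 0 0 7" --pt "-1 0 0 0 7"

```text
time: 10.62
tool_pos: [0.5608, 0.1619, 0.1948]
tcp_rot: [-1.883, -2.512, 0.004]
wrist_force: [0.6, 0.5, -2.1]
width: 0.641
grip_force: 53.5
```

Call:
jog_arm --pt "-1 0 0 0 7" --pt "-1 0 0 0 7" --pt "-1 0 0 0 7" --pt "-1 0 0 0 7" --pt "-1 0 0 0 5" --pt "-1 0 0 0 3" --pt "-1 0 0 0 0" --pt "-1 0 0 0 0" --pt "-1 0 0 0 0"

```text
time: 11.37
tool_pos: [0.5615, 0.162, 0.1956]
tcp_rot: [-2.562, -1.817, 0.002]
wrist_force: [0.4, 0.7, -2.1]
width: 0.645
grip_force: 53.5
```

```bash
python3 - <<'E'
from h import *
s=bot.read_state();a,M=xang(s);print(s['time'],s['tool_pos'],a,s['q'].round(2),s['width'])
p,P,T=grab('wrist');save('w3',p,1.4);np.save('w3T.npy',T)
print(M.T@(np.array([.567,.1806,.0722])-s['tool_pos'])*1e3)
E
```

```text
11.3667 [0.561537   0.1620366  0.19558162] 70.70604013163218 [ 0.24  0.12  1.84 -0.    1.18  0.58] 0.6451289957022021
[ 19.42652115  -0.83627491 123.36684729]
```

View pics/w3.png

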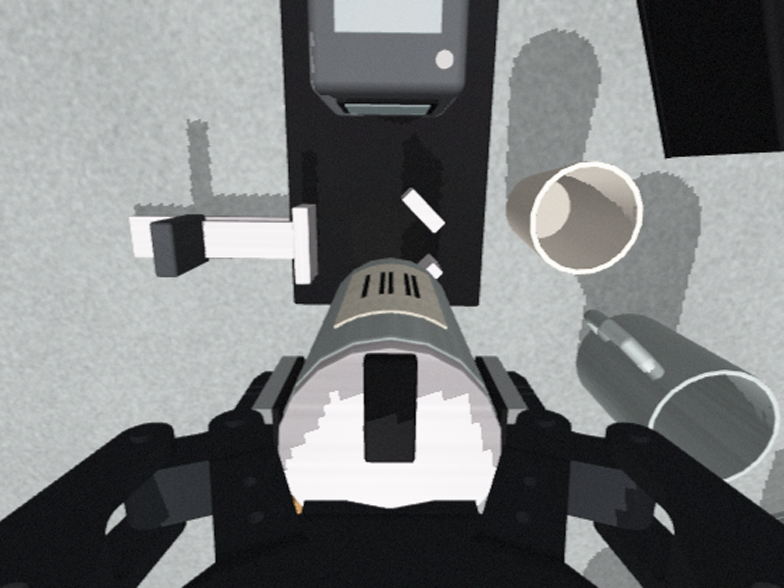

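The tab edges run straight down at x=364 and 416, so the label lies along tool x. The plate corners are at (295,303) and (479,305).

```bash
python3 - <<'E'
from h import *
c=bot.get_calibration('wrist');T=np.load('w3T.npy');s=bot.read_state();a,M=xang(s)
A=lambda x,y,z:ray(T,c,x/1.4-.14,y/1.4-.14,z)
L=lambda q:M.T@(q-s['tool_pos'])*1e3
c1,c2=L(A(295,303,.008)),L(A(479,305,.008)); f1,f2=L(A(280,2,.008)),L(A(498,2,.008))
print('corners in tool',c1,c2,'edge dirs',np.degrees(np.arctan2((c1-f1)[1],-(c1-f1)[0])),np.degrees(np.arctan2((c2-f2)[1],-(c2-f2)[0])))
u=(c2-c1)[:2]/np.linalg.norm((c2-c1)[:2]);print('pad in tool',(c1+c2)[:2]/2+50*np.array([-u[0]+0, 0])+[50,0], u)
z=s['tool_pos'][2]+.0508
print('lid centre(tab inner end) in tool',L(A(390,462,z)),'rim tab end',L(A(390.5,354,z)))
E
```

```text
corners in tool [-28.97607833 -71.06817355 187.85345609] [-30.32409374  67.36039143 187.74181085] edge dirs -0.3178500819303934 -0.4009364507992023
pad in tool [20.83679018 -1.85389106] [-0.00973752  0.99995259]
lid centre(tab inner end) in tool [  1.23041721   0.08549728 -50.80085019] rim tab end [ 28.04439413   0.15004265 -50.81734315]
```

Call:
jog_arm --pt "-1 9 -4 0 0.4" --pt "-1 10 -5 0 0" --pt "-1 0 0 15 0" --pt "-1 0 0 25 0" --pt "-1 0 0 25 0" --pt "-1 0 0 25 0" --pt "-1 0 0 15 0" --pt "-1 0 0 10 0" --pt "-1 0 0 4 0" --pt "-1 0 0 0 0"

```text
time: 12.25
tool_pos: [0.5595, 0.1837, 0.0765]
tcp_rot: [-2.569, -1.808, 0.002]
wrist_force: [0.0, -0.3, -1.5]
width: 0.646
grip_force: 53.5
```

Call:
jog_arm --pt "-1 0 0 2 0" --pt "-1 0 0 1 0" --pt "-1 0 0 0 0" --pt "-1 0 0 0 0"

```text
time: 12.58
tool_pos: [0.5608, 0.1833, 0.0753]
tcp_rot: [2.569, 1.807, 0.003]
wrist_force: [-0.3, 0.5, -0.5]
width: 0.645
grip_force: 53.5
```

Call:
jog_arm --pt "-1 0 0 1 0" --pt "-1 0 0 0 0" --pt "-1 0 0 0 0"

```text
time: 12.83
tool_pos: [0.5601, 0.1831, 0.0735]
tcp_rot: [2.57, 1.807, 0.0]
wrist_force: [-0.4, -0.8, -2.1]
width: 0.644
grip_force: 53.5
```

Call:
jog_arm --pt "-1 0 2 0 0" --pt "-1 0 2 0 0" --pt "-1 0 0 0 0" --pt "-1 0 0 0 0"

```text
time: 13.17
tool_pos: [0.564, 0.1817, 0.0733]
tcp_rot: [2.57, 1.807, 0.0]
wrist_force: [-0.3, -0.4, -1.1]
width: 0.642
grip_force: 53.5
```

Call:
jog_arm --pt "-1 0 2 0 0" --pt "-1 0 1 0 0" --pt "-1 0 0 0 0" --pt "-1 0 0 0 0"

```text
time: 13.5
tool_pos: [0.5654, 0.1805, 0.0728]
tcp_rot: [-2.569, -1.807, 0.004]
wrist_force: [-4.2, 0.1, -0.6]
width: 0.646
grip_force: 53.5
```

Call:
jog_arm --pt "-1 0 1 0 0" --pt "-1 0 0 0 0" --pt "-1 0 0 0 0"

```text
time: 13.75
tool_pos: [0.5657, 0.1802, 0.0726]
tcp_rot: [-2.568, -1.806, 0.006]
wrist_force: [-5.8, -0.2, 0.9]
width: 0.641
grip_force: 53.8
```

Call:
jog_arm --pt "-1 -1 0 0 0" --pt "-1 0 1 0 0" --pt "-1 0 0 0 0" --pt "-1 0 0 0 0"

```text
time: 14.08
tool_pos: [0.5657, 0.18, 0.0726]
tcp_rot: [-2.567, -1.804, 0.005]
wrist_force: [-7.2, 3.3, 1.1]
width: 0.642
grip_force: 53.9
```

Call:
jog_arm --pt "-1 0 0 1 0" --pt "-1 0 0 0 0" --pt "-1 0 0 0 0"

```text
time: 14.33
tool_pos: [0.5658, 0.18, 0.0723]
tcp_rot: [-2.567, -1.805, 0.005]
wrist_force: [-9.0, 3.4, 3.8]
width: 0.643
grip_force: 54.3
```

```bash
python3 - <<'E'
from h import *
s=bot.read_state();a,M=xang(s);print(s['time'],s['tool_pos'],a,M.T@s['wrist_force'],M[:,2].round(4))
p,P,T=grab('wrist');save('w4',p,1.4);np.save('w4T.npy',T)
E
```

```text
14.3333 [0.56577687 0.18004338 0.07229444] 70.20996294370606 [ 0.11795618 -9.59350695 -3.7625127 ] [-0.0049  0.001  -1.    ]
```

View pics/w4.png

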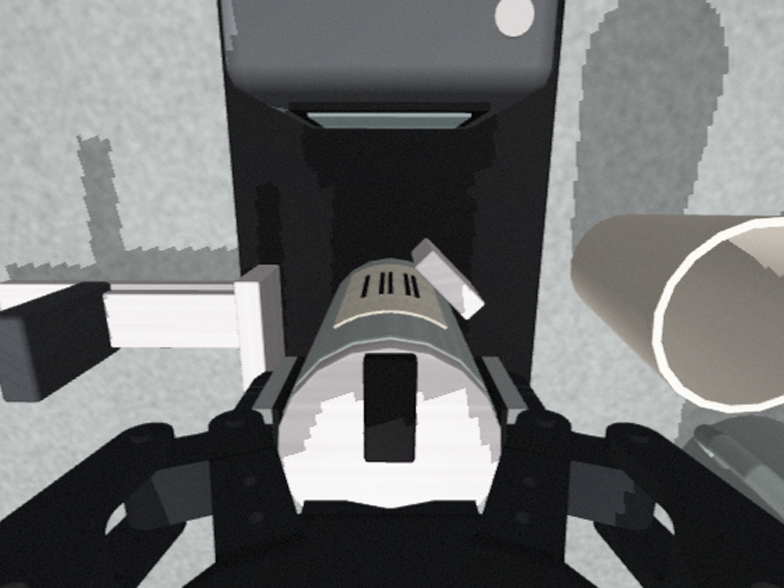

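The tin is seated: the push-back force is purely along the vee axis and the weight is off the gripper. I'll release it and go to the jaw.

Call:
jog_arm --pt "-1 0 -1 0 0" --pt "-1 0 0 -1 0" --pt "0.7 0 0 0 0" --pt "0.7 0 0 0 0" --pt "0.7 0 0 0 0" --pt "0.7 0 0 0 0" --pt "0.7 0 0 -10 0" --pt "0.7 0 0 -20 0" --pt "0.7 0 0 -30 0" --pt "0.7 0 0 -35 0"

```text
time: 15.22
tool_pos: [0.566, 0.179, 0.1681]
tcp_rot: [-2.569, -1.806, 0.005]
wrist_force: [0.6, 0.2, -0.7]
width: 0.851
grip_force: 0.0
```

Call:
jog_arm --pt "0.2 0 -32 0 0" --pt "0.2 0 -32 0 0" --pt "0.2 0 -32 0 0" --pt "0.2 0 -32 0 0" --pt "0.2 0 0 0 0" --pt "0.2 0 0 0 0"

```text
time: 15.72
tool_pos: [0.4461, 0.2233, 0.1693]
tcp_rot: [2.567, 1.809, 0.003]
wrist_force: [-0.0, -1.0, -0.3]
width: 0.602
grip_force: 0.0
```

```bash
python3 - <<'E'
from h import *
s=bot.read_state();a,M=xang(s);print(s['time'],s['tool_pos'],a,s['width'])
print('to bar',M.T@(np.array([.4384,.2275,.035])-s['tool_pos'])*1e3)
p,P,T=grab('wrist');save('w5',p,1.4);np.save('w5T.npy',T)
E
```

```text
15.7167 [0.44614793 0.22327716 0.16932732] 70.35234649973633 0.6018292753971389
to bar [  1.22114189  -8.92896307 134.31483569]
```

View pics/w5.png

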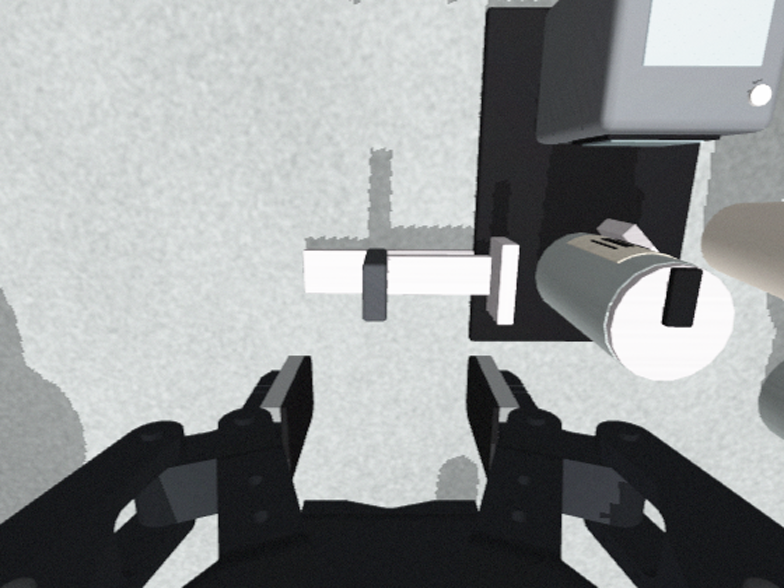

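The bar top is at (374,292), the tin stands upright in the vee, and the tab still points to the scanner. I'll grip the bar.

Call:
jog_arm --pt "0.2 1 -9 0 0" --pt "0.2 0 0 30 0" --pt "0.2 0 0 30 0" --pt "0.2 0 0 30 0" --pt "0.2 0 0 24 0" --pt "0.2 0 0 20 0" --pt "-1 0 0 0 0" --pt "-1 0 0 0 0" --pt "-1 0 0 0 0" --pt "-1 0 0 0 0" --force 40

```text
time: 16.6
tool_pos: [0.44, 0.2272, 0.0356]
tcp_rot: [2.57, 1.806, 0.003]
wrist_force: [1.2, 0.1, -3.2]
width: 0.152
grip_force: 41.1
```

Call:
jog_arm --pt "-1 0 0 0 0" --pt "-1 0 4 0 0" --pt "-1 0 5 0 0" --pt "-1 0 5 0 0" --pt "-1 0 4 0 0" --pt "-1 0 2 0 0" --pt "-1 0 1 0 0" --pt "-1 0 0 0 0" --pt "-1 0 0 0 0"

```text
time: 17.35
tool_pos: [0.4598, 0.2199, 0.0355]
tcp_rot: [2.57, 1.807, 0.003]
wrist_force: [-2.4, 0.3, 5.9]
width: 0.157
grip_force: 42.5
```

Call:
jog_arm --pt "-1 0 1 0 0" --pt "-1 0 1 0 0" --pt "-1 0 0 0 0" --pt "-1 0 0 0 0"

```text
time: 17.68
tool_pos: [0.4598, 0.2199, 0.0355]
tcp_rot: [-2.569, -1.805, 0.001]
wrist_force: [-9.2, 4.1, 10.7]
width: 0.156
grip_force: 43.1
```

Call:
jog_arm --pt "-1 0 1 0 0" --pt "-1 0 0 0 0" --pt "-1 0 0 0 0"

```text
time: 17.93
tool_pos: [0.4599, 0.2199, 0.0355]
tcp_rot: [-2.568, -1.804, 0.003]
wrist_force: [-12.1, 4.8, 13.0]
width: 0.158
grip_force: 43.4
```

Call:
jog_arm --pt "-1 0 1 0 0" --pt "-1 0 0 0 0" --pt "-1 0 0 0 0"

```text
time: 18.18
tool_pos: [0.4599, 0.2198, 0.0355]
tcp_rot: [-2.567, -1.803, 0.005]
wrist_force: [-15.5, 7.4, 15.2]
width: 0.157
grip_force: 43.8
```

The jaw has stopped against the tin and the force is rising, so it is snug. I'll relax, release, retreat and check.

Call:
jog_arm --pt "-1 0 -2 0 0" --pt "-1 0 -1 0 0" --pt "0.2 0 0 0 0" --pt "0.2 0 0 0 0" --pt "0.2 0 0 0 0" --pt "0.2 0 0 0 0" --pt "0.2 0 0 -15 0" --pt "0.2 0 0 -30 0" --pt "0.2 0 0 -40 0" --pt "0.2 0 0 -40 0"

```text
time: 19.02
tool_pos: [0.4582, 0.2185, 0.1592]
tcp_rot: [-2.57, -1.807, 0.005]
wrist_force: [1.9, 0.2, -0.1]
width: 0.599
grip_force: 0.0
```

Call:
jog_arm --pt "0.2 -5 18 -30 0" --pt "0.2 -5 18 -30 0" --pt "0.2 0 18 -20 0" --pt "0.2 0 10 -10 0" --pt "0.2 0 0 0 0" --pt "0.2 0 0 0 0"

```text
time: 19.52
tool_pos: [0.5166, 0.188, 0.2494]
tcp_rot: [2.571, 1.806, 0.001]
wrist_force: [-1.2, 0.4, -0.6]
width: 0.598
grip_force: 0.0
```

```bash
python3 - <<'E'
from h import *
s=bot.read_state();a,M=xang(s);print(s['time'],s['tool_pos'],a,s['wrist_force'])
p,P,T=grab('wrist');save('w6',p,1.4);np.save('w6T.npy',T)
E
```

```text
19.5167 [0.51659785 0.18801851 0.2493679 ] 70.17382639180408 [-1.24629017  0.40189726 -0.62990407]
```

View pics/w6.png

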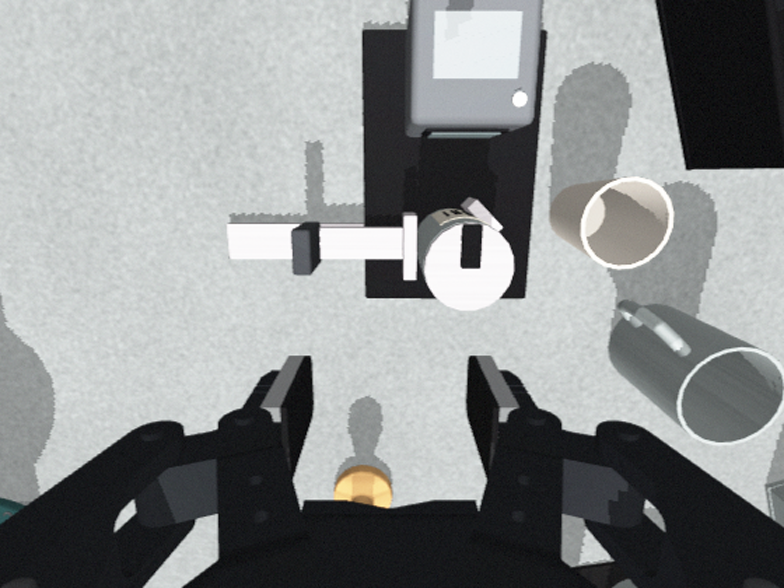

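The view shows the tin upright in the vee, the jaw face against it at (410,245), and the tab from (471,268) to (472,225), pointing at the scanner. I'll check the numbers.

```bash
python3 - <<'E'
from h import *
c=bot.get_calibration('wrist');T=np.load('w6T.npy')
A=lambda x,y,z:ray(T,c,x/1.4-.14,y/1.4-.14,z)[:2]
ang=lambda d:np.degrees(np.arctan2(d[1],d[0]))
print('tab',ang(A(472,225,.123)-A(471,267.5,.123)))
print('plate y dirs',ang(A(363,30,.008)-A(366,297,.008)),ang(A(546,32,.008)-A(525,298,.008)),'x',ang(A(525,298,.008)-A(366,297,.008))+90)
o=A(366,297,.008)
print('lid centre',A(469.5,265,.118),'pad', o+R.from_euler('z',-19.5,degrees=True).as_matrix()[:2,:2]@[.07,.05])
E
```

```text
tab 71.6074851664931
plate y dirs 70.0811295844109 70.35453211636701 x 69.85403514692436
lid centre [0.5666198  0.18228851] pad [0.56722196 0.18230268]
```

```bash
python3 -c "
from workcell import bot
print(bot.finish_job())"
```

```text
the job is handed in; nothing more can be done
None
```

The coffee tin is upright on the pad against the vee with the jaw snug against it. Its label faces the window to within about 1.5°, no bystander was seen disturbed, and the job was handed in at about 20 s.

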